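# Check the plating rings with the pusher

### The arm

A 6-joint arm with a two-finger parallel gripper is mounted at the origin on the work surface. World frame = base frame: x ahead of the robot, y to its left, z up, the work surface at z = 0. Lengths are in mm, angles in rad, forces in N, time in s.
With the tool pointing down it reaches from about 300 to 775 mm from the base axis. Payload 14.6 kg.
Tool frame: the origin (TCP) lies at the very end of the fingers, on their centre line; the grasp point (between the pads) lies 19 mm behind it (manip.grip_point_offset is the distance from the TCP to the grasp point, in mm); z points along the fingers, y is the line along which they close (so a half turn about z gives the same grasp; the last joint's range is limited). The gripper opens to 94 mm and grips with 3 to 60 N. Pads are 16 mm wide; open, the fingers measure 119 mm over their backs; the gripper's body (75 mm by 177 mm) begins 78 mm behind the grasp point.
Start: joints at [1.161, 0.3, 1.521, -0, 1.321, -0.067], TCP at [184.866, 517.99, 176.846] pointing down, gripper open.
Joint ranges: [-3.03, 3.03], [-0.79, 2.21], [0.23, 2.52], [-1.04, 4.18], [0, 3.07], [-2.55, 2.55]. Speed limits (rad/s): [2.22, 2.22, 2.57, 3.14, 3.14, 3.14].

### API

Orientations are given as [roll, pitch, yaw] about the fixed x, y, z axes, in that order (R = Rz(yaw) Ry(pitch) Rx(roll)).
In Python, from cell import telemetry, eyes, manip gives the robot as it stands.
- The arm moves only by the tool play_rows, never from a script. Its arguments are lists of equal length, an entry for each row: "translation": the shift along the world's x, y, z in m, a list of three; "yaw": the turn about the world's z in rad. A call has 1 to 12 rows; each row is the pose to reach, as a shift and turn from the pose commanded when the call began; what a row does not reach only later rows make up. A row lasts 1/8 s, in which the tool goes at most 62.5 mm and 10.7 degrees, less where a joint would pass 70% of its speed; a pose out of reach is approached as far as the arm can. A call with a gripper value outside its range is refused whole. "hand" is the opening, from 0 (shut) to 1 (fully open), set as the call begins (left out, the last holds). The fingers move at their own pace and stop on an object; "force" is the grip in N (left out, the last holds). Time passes only in rows, so rows that repeat a pose let the fingers close. It gives the time, the measured TCP pose, the force, the opening and the grip force at its end, in the units of the state.
- telemetry.read_state(): the state, without advancing time (a new reading comes with each control period).
- eyes.camera(name): name is "scene" or "top"; returns a dict with "pixels" (480x640x3 uint8, red, green, blue), "fx", "fy", "cx", "cy" (pixels), "cam_to_world" (4x4, takes a point from camera to world coordinates). Camera axes: x right, y up, looking along -z (the intrinsics and any distortion apply to the point x, -y, -z); pixel columns grow to the right and rows downward; lengths in mm; the calibration is good to about 2 mm. A picture is of the moment at which its call begins. There is no depth.
- manip.sign_off(): hands the job in; it is judged then, once.
The state is a dict: "clock": time; "joints": joint angles; "qd": joint speeds; "effort": joint torques, N m; "eef_pos": TCP position; "eef_rot": TCP orientation; "wrist_force": force on the tool from outside, world axes, zero at the start; "moment": the same for the moment, N m; "finger_gap": finger opening in mm; "finger_force": force on a finger pad.
Only numpy, scipy, OpenCV 4.12 (cv2) and the standard library are available. Lean on these libraries where they do the work, as an engineer would, in place of code of your own. Each camera call takes 0.05 s, during which the arm holds its last target. There are 200 camera calls.

### The job

Before service, check the three plating rings on the board with the pusher: hold it upright and try it in every ring, working along the row from the robot's left to its right. A true ring lets the pusher slide right down to the board; on a bent ring it stops at the rim, so do not force it. Then stand the pusher back upright in its little tray, set the bent ring upright in the damaged-ware pan, and leave the true rings and everything else standing where they are.

Things in the scene. Friction and masses are not known exactly. Their poses are not given: they have to be found in the camera images.
- pusher_grip (a point): middle of the black handle of the loose plating pusher, 109 mm above its underside; z points up the handle. The handle is round, 24 mm in diameter, from 80 to 138 mm above the underside, on a 10 mm rod that rises from the centre of a steel disc. 0.2 kg, 141 mm tall in all; it stands upright by itself.
- pusher_foot (a point): centre of the underside of the pusher's disc, on the axis, 109 mm below pusher_grip. The disc is 52.5 mm wide, 8 mm thick, its lower edge chamfered. It slides through a true ring with 1.75 mm to spare all round; on a bent ring it stops on the rim: 5 to 10 N is a fair trial.
- ring_a_mid (a point): centre (on the axis, half-way up) of one of three loose plating rings: a plain steel hoop, 50 mm tall, open at both ends, wall 2.5 mm, 0.15 kg, standing on the board. A true ring is round: 61 mm outside, 56 mm bore. The pusher tells which rings are true.
- ring_b_mid (a point): centre of another of the three rings, as ring_a_mid. If a ring is bent, it is oval: outside 68 mm along its own x axis and 53.5 mm along its own y axis, bore 63 by 48.5 mm, same height.
- ring_c_mid (a point): centre of another of the three rings, as ring_a_mid and ring_b_mid
- board: white cutting board, fixed, 240 mm (x) by 360 mm (y), 20 mm thick; origin at the centre of its underside, so its top is 20 mm above the origin. The three rings stand on it in a row along its y axis, about 120 mm apart; +y is the robot's left: the leftmost ring has the largest y in the board's frame.
- tray: small low aluminium tray, fixed, 200 mm (x) by 130 mm (y), rim 14 mm high, floor 3 mm above its origin (centre of its underside). It lies to the left or to the right of the board; the pusher stands in it at the start.
- pan: shallow steel gastronorm pan for damaged ware, fixed, 305 mm (x) by 160 mm (y) plus a flange, 40 mm deep, walls 3 mm, floor 3 mm above its origin (centre of its underside). It lies on the other side of the board from the tray. A sauce cup stands in its far (+x) half; the near (-x) half is empty.
- sauce_cup: small steel sauce cup, 68 mm wide and 45 mm tall, standing in the pan's far (+x) half; a bystander
- salt_bowl: white pinch bowl, 72 mm wide, 32 mm tall, on the far half of the board, behind the gap between the left and middle rings; a bystander
- spoon: steel spoon 190 mm long, lying across the far right part of the board; a bystander
- pepper_mill: dark wooden pepper mill, 176 mm tall, beyond the board at the left; a bystander
- squeeze_bottle: clear squeeze bottle with a white nozzle, 186 mm tall, beyond the board at the right; a bystander

How it is judged:
By the outcome, as a careful person would: the job done as asked, in the order asked, and still so for the second after the job is handed in, with the robot touching nothing.
It also fails if it takes over 72 s, if anything falls off the work surface, if the arm or the gripper's body presses on something with over 40 N, if the wrist force passes 120 N, or if a joint passes its speed limit or range.

## Working session

There is one attempt and no reset: what is moved stays moved. The work goes in short steps, Python scripts to look and compute and a tool call to move; the robot and the scene stay as the last step left them, time stands still between calls to the robot, and variables do not carry over. Pictures are saved under pics/ and viewed, at most 10 in all, crops included, and the job is handed in when it is done.

Besides the shell and the picture viewer there is one more tool, called after "Emit:" by a JSON object that holds its "op" and its "data". play_rows: Moves the arm, as the interface text tells. Its arguments: {"type":"object","properties":{"translation":{"type":"array","items":{"type":"array","items":{"type":"number"}}},"yaw":{"type":"array","items":{"type":"number"}},"hand":{"type":"number"},"force":{"type":"number"}},"required":["translation","yaw"]}

```bash
ls; mkdir -p pics
cat > h.py <<'E'
import cv2,numpy as np
from cell import telemetry,eyes,manip
def shot(n,f):
    c=eyes.camera(n); cv2.imwrite('pics/'+f,cv2.cvtColor(c['pixels'],cv2.COLOR_RGB2BGR)); return c
def ray(c,u,v):
    T=np.array(c['cam_to_world']); d=T[:3,:3]@np.array([(u-c['cx'])/c['fx'],-(v-c['cy'])/c['fy'],-1.]); return T[:3,3],d
def onz(c,u,v,z):
    o,d=ray(c,u,v); return (o+d*(z-o[2])/d[2])[:2]
def pix(c,p):
    T=np.linalg.inv(np.array(c['cam_to_world'])); q=T[:3,:3]@np.array(p,float)+T[:3,3]
    return c['cx']-c['fx']*q[0]/q[2], c['cy']+c['fy']*q[1]/q[2]
E
python3 - <<'E'
from h import *
for n in('top','scene'):
    c=shot(n,n+'0.png'); print(n,{k:v for k,v in c.items() if k!='pixels'})
print(telemetry.read_state())
E
```

```text
pics
top {'fx': 492.58799580791043, 'fy': 492.58799580791043, 'cx': 315.37637251373064, 'cy': 231.31866188191174, 'cam_to_world': array([[-5.13023664e-03,  9.89746387e-01, -1.42743721e-01,
         4.61096854e+02],
       [-9.99972144e-01, -5.85152771e-03, -4.63372173e-03,
         1.73214277e+01],
       [-5.42147818e-03,  1.42715972e-01,  9.89748836e-01,
         1.26825349e+03],
       [ 0.00000000e+00,  0.00000000e+00,  0.00000000e+00,
         1.00000000e+00]])}
scene {'fx': 482.65437482452603, 'fy': 482.65437482452603, 'cx': 323.97606165645453, 'cy': 233.5139521211502, 'cam_to_world': array([[ 2.48768498e-01, -8.21636853e-01,  5.12861694e-01,
         1.15403354e+03],
       [ 9.68562130e-01,  2.10332564e-01, -1.32844316e-01,
        -1.24936111e+02],
       [ 1.27827052e-03,  5.29785895e-01,  8.48130456e-01,
         9.96548347e+02],
       [ 0.00000000e+00,  0.00000000e+00,  0.00000000e+00,
         1.00000000e+00]])}
{'clock': 0.1, 'joints': array([ 1.16138300e+00,  3.00388286e-01,  1.52150092e+00,  9.91318123e-06,
        1.32068130e+00, -6.66140694e-02]), 'qd': array([-0.00080843, -0.00136394, -0.00200286,  0.00037824, -0.00031144,
       -0.00107489]), 'effort': array([ 2.24685687e-04, -5.32644081e+01, -3.53287947e+01,  7.09544308e-02,
        2.34668056e-02, -8.53953452e-05]), 'eef_pos': array([184.77592678, 517.76641578, 176.36567354]), 'eef_rot': array([-3.14061761e+00, -7.46714581e-05,  2.79879090e+00]), 'wrist_force': array([-0.63466363, -0.19351558, -0.13588352]), 'moment': array([-0.03852082, -0.04230202, -0.00823187]), 'finger_force': 0.0, 'finger_gap': 93.82048015750327}
```

View pics/top0.png

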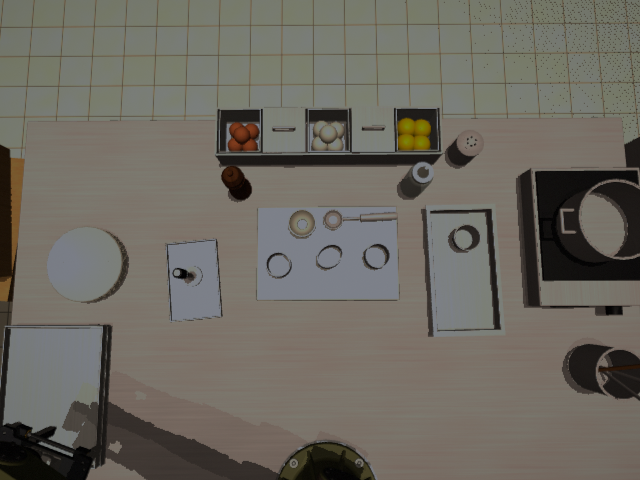

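View pics/scene0.png

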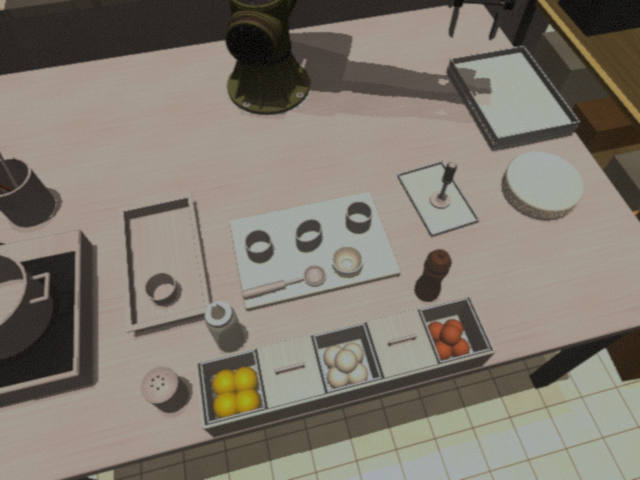

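Top view: pusher disc is at about (192,275) with its handle top at (179,273), and the rings are at (279,265), (329,257) and (376,256). The middle ring looks oval. The pan is at (463,270), with its near half clear and the cup at (464,238). The scene view shows the same things.

Run:
```python
import cv2,numpy as np
a=cv2.imread('pics/top0.png')[238:288,255:400]; b=cv2.imread('pics/scene0.png')[195:260,240:380]
c=cv2.imread('pics/top0.png')[235:325,160:230]; d=cv2.imread('pics/scene0.png')[155:240,395:480]
def up(i,w,h): return cv2.resize(i,(w,h),interpolation=cv2.INTER_CUBIC)
o=np.vstack([np.hstack([up(a,580,200),up(c,220,200)]),np.hstack([up(b,560,260),up(d,240,260)])])
cv2.imwrite('pics/crop1.png',cv2.convertScaleAbs(o,alpha=1.3))
```

```text
(no output)
```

View pics/crop1.png

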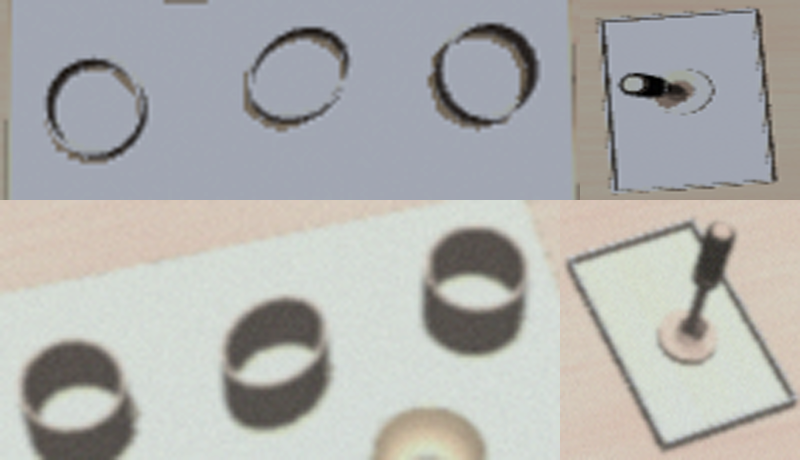

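The crop confirms that the middle ring looks oval, with its long axis tilted. Next I'll measure the positions.

```bash
cat >> h.py <<'E'
def tri(c1,p1,c2,p2):
    o1,d1=ray(c1,*p1);o2,d2=ray(c2,*p2); d1=d1/np.linalg.norm(d1);d2=d2/np.linalg.norm(d2)
    s=np.linalg.lstsq(np.c_[d1,-d2],o2-o1,rcond=None)[0]; a=o1+s[0]*d1;b=o2+s[1]*d2
    return (a+b)/2,np.linalg.norm(a-b)
def dark(c,box,t,k=4):
    u0,v0,u1,v1=box; g=cv2.cvtColor(c['pixels'],cv2.COLOR_RGB2GRAY)[v0:v1,u0:u1]
    g=cv2.resize(g,None,fx=k,fy=k,interpolation=cv2.INTER_CUBIC)
    m=(g<t).astype(np.uint8); n,l,s,_=cv2.connectedComponentsWithStats(m); i=1+s[1:,4].argmax()
    cs,_=cv2.findContours((l==i).astype(np.uint8),cv2.RETR_EXTERNAL,cv2.CHAIN_APPROX_NONE)
    h=cv2.convexHull(max(cs,key=cv2.contourArea))
    f=lambda q:(np.asarray(q,float)+.5)/k-.5+[u0,v0]
    M=cv2.moments(h); return f([M['m10']/M['m00'],M['m01']/M['m00']]),f(h[:,0])
E
python3 - <<'E'
from h import *
t=eyes.camera('top');s=eyes.camera('scene')
tb=[(262,248,297,283),(311,240,348,275),(358,240,396,275)]
sb=[(340,198,376,236),(291,215,327,253),(241,227,278,267)]
for a,b in zip(tb,sb):
    for th in (70,100):
        p,h=dark(t,a,th);q,g=dark(s,b,th)
        print(th,'top',p.round(1),onz(t,*p,45).round(1),np.ptp(h,0).round(1),'scene',q.round(1),onz(s,*q,45).round(1),np.ptp(g,0).round(1),tri(t,p,s,q))
for th in(50,80,100):
    p,h=dark(t,(165,262,191,284),th);q,g=dark(s,(438,158,462,188),th)
    print('handle',th,p,h.min(0),h.max(0),q,g.min(0),g.max(0),tri(t,p,s,q),onz(t,*p,112),onz(s,*q,112))
for n,b in(('tray',[(167,243),(216,240),(221,317),(171,320)]),('pan',[(427,206),(494,205),(503,333),(430,335)])):
    z=14 if n=='tray' else 40
    P=[onz(t,*x,z).round(0) for x in b];print(n,P,np.mean(P,0))
E
```

```text
70 top [273.  259.5] [567.3 128.9] [16.5 17.2] scene [357.4 224.9] [575.2 106.2] [23. 14.] (array([566.49131833, 120.44098229,  28.29771227]), np.float64(20.334107238769494))
100 top [275.7 261.1] [563.3 122.1] [22.  20.2] scene [357.4 224.2] [573.2 106.7] [24.5 17. ] (array([563.35510862, 117.40904159,  27.18208594]), np.float64(12.731990940976784))
70 top [331.2 250.3] [589.5 -16.2] [22.5 10.8] scene [308.7 243.1] [595.2 -16.4] [23.2 15.5] (array([590.41648629, -15.979105  ,  37.06122034]), np.float64(0.9550887528126403))
100 top [330.6 251.3] [586.8 -14.6] [24.5 12.8] scene [308.8 242.3] [593.  -15.6] [25.5 19. ] (array([587.77628828, -14.73742886,  36.16945193]), np.float64(0.2720666495829241))
70 top [380.9 252.2] [ 584.  -140.1] [18.5 20.5] scene [256.9 238.4] [ 553.2 -129.3] [22. 15.] (array([ 580.06595787, -131.78137849,   88.56131983]), np.float64(5.373543567099883))
100 top [380.3 252.4] [ 583.6 -138.4] [20.8 21.2] scene [260.5 253.1] [ 593.6 -128.2] [26.5 19.2] (array([ 585.65325379, -134.00615164,   33.86146385]), np.float64(11.792724266533677))
handle 50 [181.54879126 27
[... 327 characters left out ...]
448.04792945 175.08011247] [442.375 164.875] [455.375 187.375] (array([528.43408639, 339.47962015, 102.57587877]), np.float64(0.3865255231482717)) [527.83020868 336.68505711] [535.04925535 334.78595092]
handle 100 [181.84413937 274.64555371] [171.625 267.375] [190.375 283.375] [447.91203556 175.08567879] [437.625 162.125] [457.125 187.375] (array([527.71306565, 339.56394116, 101.64847192]), np.float64(0.5373469701924258)) [527.0393763  336.44068263] [534.98600256 334.47160925]
tray [array([614., 404.]), array([621., 279.]), array([426., 261.]), array([419., 387.])] [520.   332.75]
pan [array([ 701., -260.]), array([ 703., -430.]), array([ 385., -434.]), array([ 381., -256.])] [ 542.5 -345. ]
```

```bash
cat >> h.py <<'E'
def hull(c,box,t,k=4,amin=40):
    u0,v0,u1,v1=box; g=cv2.cvtColor(c['pixels'],cv2.COLOR_RGB2GRAY)[v0:v1,u0:u1]
    g=cv2.resize(g,None,fx=k,fy=k,interpolation=cv2.INTER_CUBIC)
    m=(g<t).astype(np.uint8); n,l,s,_=cv2.connectedComponentsWithStats(m)
    P=np.argwhere(np.isin(l,[i for i in range(1,n) if s[i,4]>amin]))[:,::-1].astype(np.float32)
    h=cv2.convexHull(P); f=lambda q:(np.asarray(q,float)+.5)/k-.5+[u0,v0]
    M=cv2.moments(h); return f([M['m10']/M['m00'],M['m01']/M['m00']]),f(h[:,0])
TB=[(262,248,297,283),(311,240,348,275),(358,240,396,275)]
SB=[(340,198,376,236),(291,215,327,253),(241,227,278,267)]
E
python3 - <<'E'
from h import *
t=eyes.camera('top');s=eyes.camera('scene')
for a,b in zip(TB,SB):
    for th in (70,95,120):
        p,h=hull(t,a,th);q,g=hull(s,b,th)
        H=np.array([onz(t,*x,45) for x in h]); e=cv2.minAreaRect(H.astype(np.float32))
        print(th,'top',onz(t,*p,45).round(1),[np.round(x,1) for x in e],'scene',onz(s,*q,45).round(1),'tri',*[np.round(x,1) for x in tri(t,p,s,q)])
E
```

```text
70 top [553.9 115.3] [array([553.5, 116.2]), array([63.3, 53. ]), np.float64(38.6)] scene [555.6 113.9] tri [554.  115.1  42.3] 1.0
95 top [553.3 115.2] [array([554.3, 114.8]), array([64.8, 60.7]), np.float64(33.0)] scene [555.6 113.8] tri [553.5 115.1  41.5] 0.8
120 top [552.8 115.9] [array([553.6, 115.2]), array([67.8, 65.3]), np.float64(0.1)] scene [555.5 113.8] tri [552.9 115.6  40.8] 1.4
70 top [574.1 -10.8] [array([574.6,  -9.5]), array([50.3, 67.5]), np.float64(60.7)] scene [575.4 -12.3] tri [574.1 -11.4  42.6] 1.3
95 top [572.9  -9.4] [array([573. , -10.1]), array([54.6, 72.4]), np.float64(52.9)] scene [575.5 -12.2] tri [573.1 -10.6  40.7] 2.2
120 top [572.6  -9.4] [array([572.4,  -9.6]), array([56.6, 76.2]), np.float64(42.9)] scene [575.5 -12.1] tri [572.8 -10.5  40.3] 2.1
70 top [ 574.3 -126.9] [array([ 574.8, -127.4]), array([57.9, 65.7]), np.float64(37.0)] scene [ 575.6 -128.9] tri [ 574.4 -128.    42.6] 1.8
95 top [ 573.4 -126.1] [array([ 573.8, -125.8]), array([60.5, 71.2]), np.float64(42.4)] scene [ 575.6 -128.7] tri [ 573.6 -127.6   41.3] 2.2
120 top [ 573.2 -126. ] [array([ 573.9, -125.6]), array([63.1, 74.1]), np.float64(45.4)] scene [ 575.6 -128.6] tri [ 573.4 -127.6   41. ] 2.2
```

Emit:
{"op": "play_rows", "data": {"translation": [[0.06,-0.02,0],[0.12,-0.05,0],[0.18,-0.08,0],[0.23,-0.11,0],[0.28,-0.14,0],[0.32,-0.165,0],[0.345,-0.18,0],[0.345,-0.18,0],[0.345,-0.18,0]], "yaw": [0.03,0.07,0.1,0.15,0.2,0.25,0.343,0.343,0.343], "hand": 0.7, "force": 30}}

```text
clock: 1.42
eef_pos: [529.2, 338.4, 176.7]
eef_rot: [-3.142, -0.0, 3.141]
wrist_force: [0.8, 0.4, 0.9]
finger_gap: 66.0
finger_force: 0.0
```

Emit:
{"op": "play_rows", "data": {"translation": [[0.001,-0.001,-0.03],[0.001,-0.001,-0.06],[0.001,-0.001,-0.0835],[0.001,-0.001,-0.0835]], "yaw": [0,0,0,0]}}

```text
clock: 1.92
eef_pos: [529.2, 337.4, 92.1]
eef_rot: [-3.14, -0.003, -3.141]
wrist_force: [-0.5, -0.3, 0.6]
finger_gap: 65.7
finger_force: 0.0
```

Emit:
{"op": "play_rows", "data": {"translation": [[0,0,0],[0,0,0],[0,0,0],[0,0,0],[0,0,0],[0,0,0]], "yaw": [0,0,0,0,0,0], "hand": 0.1, "force": 30}}

```text
clock: 2.68
eef_pos: [530.9, 337.1, 93.5]
eef_rot: [3.141, 0.0, -3.141]
wrist_force: [-0.0, -0.2, 1.8]
finger_gap: 23.3
finger_force: 30.0
```

Emit:
{"op": "play_rows", "data": {"translation": [[0,0,0.03],[0,0,0.06],[0,-0.02,0.085],[0.005,-0.07,0.085],[0.012,-0.12,0.085],[0.018,-0.165,0.085],[0.022,-0.205,0.085],[0.025,-0.2235,0.085],[0.025,-0.2235,0.085],[0.025,-0.2235,0.085]], "yaw": [0,0,0,0,0,0,0,0,0,0]}}

```text
clock: 3.92
eef_pos: [555.7, 114.5, 178.2]
eef_rot: [3.141, -0.0, -3.141]
wrist_force: [0.0, -0.1, -1.5]
finger_gap: 23.0
finger_force: 29.9
```

Run:
```python
from h import *
st=telemetry.read_state();print(st['eef_pos'],st['eef_rot'],st['wrist_force'],st['finger_gap'])
t=shot('top','top2.png');s=shot('scene','scene2.png')
e=st['eef_pos']; f=[e[0],e[1],e[2]+19-109]
for n,c in(('top',t),('scene',s)): print(n,'foot exp',np.round(pix(c,f),1))
a=cv2.imread('pics/top2.png')[235:295,250:310]; b=cv2.imread('pics/scene2.png')[175:245,325:395]
cv2.imwrite('pics/crop2.png',np.hstack([cv2.resize(x,(400,400),interpolation=cv2.INTER_CUBIC) for x in(a,b)]))
```

```text
[555.744137   114.46246926 178.19721231] [ 3.14142867e+00 -3.14315743e-04 -3.14066719e+00] [ 0.02292362 -0.06929923 -1.50892363] 22.976464503404735
top foot exp [277.4 262.7]
scene foot exp [359.6 207.1]
```

View pics/crop2.png

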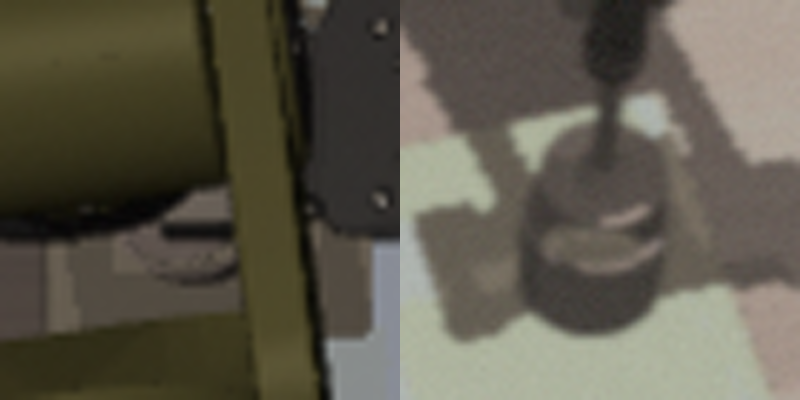

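Emit:
{"op": "play_rows", "data": {"translation": [[0,-0.001,-0.01],[0,-0.001,-0.016],[0,-0.001,-0.017],[0,-0.001,-0.018],[0,-0.001,-0.019],[0,-0.001,-0.02],[0,-0.001,-0.02]], "yaw": [0,0,0,0,0,0,0]}}

```text
clock: 4.9
eef_pos: [555.9, 112.5, 158.3]
eef_rot: [-3.142, 0.0, -3.141]
wrist_force: [-0.7, 1.1, -2.3]
finger_gap: 23.6
finger_force: 29.9
```

Emit:
{"op": "play_rows", "data": {"translation": [[0,0,-0.001],[0,0,-0.002],[0,0,-0.003],[0,0,-0.003]], "yaw": [0,0,0,0]}}

```text
clock: 5.4
eef_pos: [555.8, 112.5, 155.2]
eef_rot: [-3.142, -0.0, -3.141]
wrist_force: [-0.2, -0.4, -2.2]
finger_gap: 23.3
finger_force: 29.9
```

Emit:
{"op": "play_rows", "data": {"translation": [[0,0,-0.005],[0,0,-0.01],[0,0,-0.015],[0,0,-0.02],[0,0,-0.025],[0,0,-0.03],[0,0,-0.035],[0,0,-0.04],[0,0,-0.042],[0,0,-0.043],[0,0,-0.043]], "yaw": [0,0,0,0,0,0,0,0,0,0,0]}}

```text
clock: 6.78
eef_pos: [555.9, 112.5, 112.4]
eef_rot: [-3.142, 0.0, -3.141]
wrist_force: [-0.4, -0.3, -1.7]
finger_gap: 23.4
finger_force: 29.9
```

Emit:
{"op": "play_rows", "data": {"translation": [[0,0,-0.001],[0,0,-0.002],[0,0,-0.0025],[0,0,-0.003],[0,0,-0.003]], "yaw": [0,0,0,0,0]}}

```text
clock: 7.4
eef_pos: [556.4, 112.6, 110.3]
eef_rot: [3.141, 0.002, -3.141]
wrist_force: [0.1, 0.4, 7.3]
finger_gap: 23.4
finger_force: 30.0
```

Emit:
{"op": "play_rows", "data": {"translation": [[0,0,0.005],[0,0,0.015],[0,0,0.03],[0,0,0.045],[0,0,0.06],[0,0,0.0685],[0.007,-0.045,0.0685],[0.014,-0.09,0.0685],[0.0195,-0.1255,0.0685],[0.0195,-0.1255,0.055],[0.0195,-0.1255,0.053],[0.0195,-0.1255,0.053]], "yaw": [0,0,0,0,0,0,0,0,0,0,0,0]}}

```text
clock: 8.9
eef_pos: [575.2, -12.1, 162.3]
eef_rot: [3.141, -0.0, -3.14]
wrist_force: [-0.6, -0.3, -2.3]
finger_gap: 23.8
finger_force: 29.9
```

Emit:
{"op": "play_rows", "data": {"translation": [[0,0,-0.001],[0,0,-0.002],[0,0,-0.0025],[0,0,-0.003],[0,0,-0.003]], "yaw": [0,0,0,0,0]}}

```text
clock: 9.52
eef_pos: [575.4, -13.0, 159.3]
eef_rot: [-3.142, -0.0, -3.141]
wrist_force: [-0.7, 0.0, -2.0]
finger_gap: 23.2
finger_force: 29.9
```

Emit:
{"op": "play_rows", "data": {"translation": [[0,0,-0.0005],[0,0,-0.001],[0,0,-0.001]], "yaw": [0,0,0]}}

```text
clock: 9.9
eef_pos: [575.4, -13.0, 158.3]
eef_rot: [3.142, -0.0, -3.141]
wrist_force: [0.4, 0.4, -2.2]
finger_gap: 23.4
finger_force: 29.9
```

Emit:
{"op": "play_rows", "data": {"translation": [[0,0,-0.0005],[0,0,-0.001],[0,0,-0.001]], "yaw": [0,0,0]}}

```text
clock: 10.28
eef_pos: [575.6, -13.0, 157.8]
eef_rot: [-3.142, 0.001, -3.141]
wrist_force: [-0.8, 0.3, 2.3]
finger_gap: 23.7
finger_force: 30.0
```

Emit:
{"op": "play_rows", "data": {"translation": [[0,0,-0.0003],[0,0,-0.0006],[0,0,-0.0006]], "yaw": [0,0,0]}}

```text
clock: 10.65
eef_pos: [575.8, -13.1, 157.5]
eef_rot: [-3.141, 0.002, -3.141]
wrist_force: [-0.6, -0.8, 7.6]
finger_gap: 23.3
finger_force: 30.0
```

Emit:
{"op": "play_rows", "data": {"translation": [[0,0,0.005],[0,0,0.018],[0,-0.045,0.018],[0,-0.09,0.018],[0,-0.1165,0.018],[0,-0.1165,0.018],[0,-0.1165,0.007],[0,-0.1165,0.004],[0,-0.1165,0.003],[0,-0.1165,0.002],[0,-0.1165,0.001],[0,-0.1165,0.001]], "yaw": [0,0,0,0,0,0,0,0,0,0,0,0]}}

```text
clock: 12.15
eef_pos: [575.4, -129.5, 157.7]
eef_rot: [-3.142, 0.0, -3.141]
wrist_force: [0.4, 0.6, -2.5]
finger_gap: 23.1
finger_force: 29.9
```

Emit:
{"op": "play_rows", "data": {"translation": [[0,0,-0.0005],[0,0,-0.001],[0,0,-0.0015],[0,0,-0.0015]], "yaw": [0,0,0,0]}}

```text
clock: 12.65
eef_pos: [575.3, -129.5, 156.2]
eef_rot: [3.142, -0.0, -3.141]
wrist_force: [-0.4, 0.4, -2.7]
finger_gap: 23.6
finger_force: 29.9
```

Emit:
{"op": "play_rows", "data": {"translation": [[0,0,-0.001],[0,0,-0.002],[0,0,-0.003],[0,0,-0.003]], "yaw": [0,0,0,0]}}

```text
clock: 13.15
eef_pos: [575.3, -129.5, 153.1]
eef_rot: [3.142, -0.0, -3.141]
wrist_force: [-0.9, -0.3, -1.3]
finger_gap: 23.3
finger_force: 29.9
```

Emit:
{"op": "play_rows", "data": {"translation": [[0,0,-0.005],[0,0,-0.01],[0,0,-0.015],[0,0,-0.02],[0,0,-0.025],[0,0,-0.03],[0,0,-0.035],[0,0,-0.039],[0,0,-0.041],[0,0,-0.0415],[0,0,-0.0415]], "yaw": [0,0,0,0,0,0,0,0,0,0,0]}}

```text
clock: 14.52
eef_pos: [575.5, -129.5, 111.9]
eef_rot: [-3.142, 0.0, -3.141]
wrist_force: [-0.0, -0.5, -1.1]
finger_gap: 23.3
finger_force: 29.9
```

Emit:
{"op": "play_rows", "data": {"translation": [[0,0,-0.001],[0,0,-0.0015],[0,0,-0.002],[0,0,-0.0025],[0,0,-0.0025]], "yaw": [0,0,0,0,0]}}

```text
clock: 15.15
eef_pos: [576.0, -129.5, 110.4]
eef_rot: [-3.141, 0.002, -3.141]
wrist_force: [-0.7, 1.7, 6.7]
finger_gap: 23.4
finger_force: 30.0
```

Emit:
{"op": "play_rows", "data": {"translation": [[0,0,0.005],[0,0,0.02],[0,0,0.04],[0,0,0.06],[0,0,0.075],[0,0.04,0.075],[-0.005,0.09,0.075],[-0.01,0.14,0.075],[-0.015,0.19,0.075],[-0.02,0.24,0.075],[-0.025,0.29,0.075],[-0.03,0.34,0.075]], "yaw": [0,0,0,0,0,0,0,0,0,0,0,0]}}

```text
clock: 16.65
eef_pos: [545.0, 212.1, 184.7]
eef_rot: [3.142, 0.0, -3.141]
wrist_force: [1.1, 0.8, -2.0]
finger_gap: 23.6
finger_force: 29.9
```

Emit:
{"op": "play_rows", "data": {"translation": [[-0.005,0.045,0],[-0.01,0.09,0],[-0.014,0.115,0],[-0.015,0.127,0],[-0.015,0.127,0],[-0.015,0.127,-0.04],[-0.015,0.127,-0.07],[-0.015,0.127,-0.085],[-0.015,0.127,-0.087],[-0.015,0.127,-0.088],[-0.015,0.127,-0.088]], "yaw": [0,0,0,0,0,0,0,0,0,0,0]}}

```text
clock: 18.02
eef_pos: [530.8, 337.6, 97.3]
eef_rot: [3.141, 0.001, -3.141]
wrist_force: [-0.5, -0.0, -1.3]
finger_gap: 23.4
finger_force: 29.9
```

Emit:
{"op": "play_rows", "data": {"translation": [[0,0,-0.002],[0,0,-0.003],[0,0,-0.0037],[0,0,-0.0043],[0,0,-0.0043]], "yaw": [0,0,0,0,0]}}

```text
clock: 18.65
eef_pos: [531.0, 337.9, 93.4]
eef_rot: [3.14, 0.002, -3.141]
wrist_force: [-0.3, 0.8, 7.5]
finger_gap: 23.6
finger_force: 30.0
```

Emit:
{"op": "play_rows", "data": {"translation": [[0,0,0.0005],[0,0,0.0005],[0,0,0.0005],[0,0,0.0005],[0,0,0.03],[0,0,0.07],[0,0,0.11],[-0.05,0,0.11],[-0.1,0,0.11],[-0.15,0,0.11],[-0.2,0,0.11],[-0.2,0,0.11]], "yaw": [0,0,0,0,0,0,0,0,0,0,0,0], "hand": 0.7}}

```text
clock: 20.15
eef_pos: [328.4, 337.7, 202.6]
eef_rot: [3.141, 0.001, -3.139]
wrist_force: [0.1, 0.1, 0.4]
finger_gap: 66.0
finger_force: 0.0
```

Run:
```python
from h import *
st=telemetry.read_state();print(st['clock'],st['eef_pos'],st['eef_rot'],st['joints'].round(2))
t=shot('top','top3.png');s=shot('scene','scene3.png')
for a,b in zip(TB,SB):
    for th in (70,85):
        p,h=hull(t,a,th);q,g=hull(s,b,th)
        r=[]
        for c,hh in((t,h),(s,g)):
            H=np.array([onz(c,*x,45) for x in hh]).astype(np.float32)
            # second moments of hull polygon
            m=cv2.moments(H-H.mean(0));C=np.array([[m['mu20'],m['mu11']],[m['mu11'],m['mu02']]])/m['m00']
            r.append((np.sqrt(np.linalg.eigvalsh(C))*4).round(1)); r.append(round(np.degrees(.5*np.arctan2(2*C[0,1],C[0,0]-C[1,1])),1))
        print(th,onz(t,*p,45).round(1),onz(s,*q,45).round(1),r)
    # bore: bright board seen through, inner contour in top view
    u0,v0,u1,v1=a; g=cv2.resize(cv2.cvtColor(t['pixels'],cv2.COLOR_RGB2GRAY)[v0:v1,u0:u1],None,fx=6,fy=6,interpolation=cv2.INTER_CUBIC)
    # rim outline in the scene view: inner far wall bottom/upper edges skipped
p,h=hull(s,(438,158,462,188),50);print('handle',onz(s,*p,112))
x=[cv2.resize(i,(400,400),interpolation=cv2.INTER_CUBIC) for i in (cv2.imread('pics/top3.png')[235:280,305:350],cv2.imread('pics/scene3.png')[150:240,385:475])]
cv2.imwrite('pics/crop3.png',np.hstack(x))
```

```text
20.15 [328.36644695 337.70136528 202.5876082 ] [ 3.14078931e+00  7.02972873e-04 -3.13905897e+00] [ 0.72  0.1   1.7   0.    1.34 -0.85]
70 [553.9 115.3] [555.7 113.9] [array([54.2, 64.9]), np.float64(41.4), array([56. , 87.3]), np.float64(-21.5)]
85 [553.3 115.4] [555.6 113.9] [array([58.8, 64.9]), np.float64(33.7), array([58.6, 90.4]), np.float64(-21.2)]
70 [574.5 -10.4] [575.5 -12.2] [array([48.9, 68.7]), np.float64(-40.4), array([55. , 84.9]), np.float64(-22.4)]
85 [573.4 -10. ] [575.6 -12.2] [array([52.4, 70.9]), np.float64(-46.2), array([58. , 87.5]), np.float64(-22.7)]
70 [ 574.3 -127.1] [ 575.6 -128.9] [array([58.8, 66.4]), np.float64(-52.6), array([55.9, 84. ]), np.float64(1.1)]
85 [ 573.8 -126.3] [ 575.6 -128.7] [array([60. , 69.6]), np.float64(-55.7), array([58.8, 86.7]), np.float64(0.9)]
handle [533.30461909 335.79319516]
```

View pics/crop3.png

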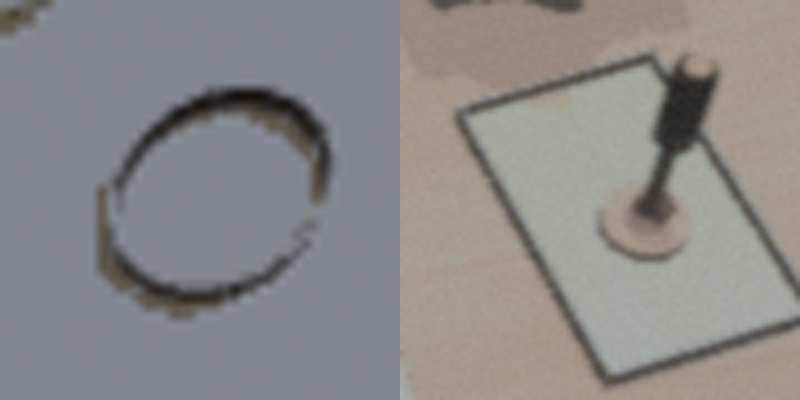

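The pusher is standing upright in the tray. The bent ring B's long axis is at roughly -50°, so I'll grip across its short axis.

Emit:
{"op": "play_rows", "data": {"translation": [[0.025,-0.04,0],[0.05,-0.08,0],[0.08,-0.12,0],[0.11,-0.16,0],[0.14,-0.2,0],[0.17,-0.24,0],[0.2,-0.28,0],[0.225,-0.315,0],[0.24,-0.34,0],[0.245,-0.35,0],[0.245,-0.35,-0.04],[0.245,-0.35,-0.08]], "yaw": [-0.1,-0.2,-0.3,-0.4,-0.5,-0.6,-0.7,-0.8,-0.9,-0.9,-0.9,-0.9], "hand": 0.77}}

```text
clock: 21.75
eef_pos: [575.5, -12.5, 120.9]
eef_rot: [3.141, 0.0, 2.244]
wrist_force: [1.4, -0.3, -1.0]
finger_gap: 72.2
finger_force: 0.0
```

Run:
```python
from h import *
st=telemetry.read_state();print(st['clock'],st['eef_pos'],st['eef_rot'],st['finger_gap'])
s=shot('scene','scene4.png')
cv2.imwrite('pics/crop4.png',cv2.resize(cv2.imread('pics/scene4.png')[170:290,250:410],(800,600),interpolation=cv2.INTER_CUBIC))
```

```text
21.75 [575.49431886 -12.52557453 120.88200726] [3.14114435e+00 3.07826025e-04 2.24433746e+00] 72.2346529353408
```

View pics/crop4.png

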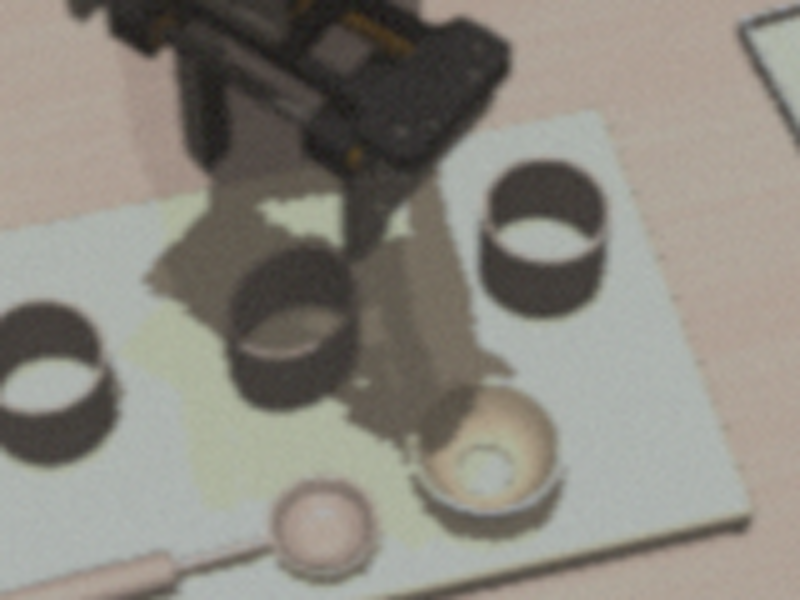

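The fingers straddle ring B across its short axis, and the bowl and the neighbouring rings are clear. Lowering now.

Emit:
{"op": "play_rows", "data": {"translation": [[0,0,-0.025],[0,0,-0.045],[0,0,-0.055],[0,0,-0.07],[0,0,-0.089],[0,0,-0.089]], "yaw": [0,0,0,0,0,0]}}

```text
clock: 22.55
eef_pos: [574.5, -12.4, 31.4]
eef_rot: [-3.14, -0.002, 2.242]
wrist_force: [-0.7, 0.4, 0.0]
finger_gap: 72.2
finger_force: 0.0
```

Emit:
{"op": "play_rows", "data": {"translation": [[0,0,0],[0,0,0],[0,0,0],[0,0,0],[0,0,0]], "yaw": [0,0,0,0,0], "hand": 0.4, "force": 20}}

```text
clock: 23.18
eef_pos: [575.7, -12.6, 33.5]
eef_rot: [3.141, 0.001, 2.242]
wrist_force: [-0.5, -0.1, 5.7]
finger_gap: 53.0
finger_force: 20.0
```

Emit:
{"op": "play_rows", "data": {"translation": [[0,0,0.01],[0,0,0.03],[0,0,0.055],[0,0,0.08],[0,0,0.09],[-0.015,-0.04,0.09],[-0.03,-0.085,0.09],[-0.045,-0.13,0.09],[-0.06,-0.175,0.09],[-0.075,-0.22,0.09],[-0.09,-0.265,0.09],[-0.1,-0.3,0.09]], "yaw": [0,0,0,0,0,-0.1,-0.2,-0.3,-0.4,-0.5,-0.6,-0.67]}}

```text
clock: 24.68
eef_pos: [474.3, -314.0, 122.4]
eef_rot: [-3.141, -0.001, 1.568]
wrist_force: [0.7, -0.9, -1.2]
finger_gap: 52.8
finger_force: 20.0
```

Emit:
{"op": "play_rows", "data": {"translation": [[-0.01,-0.032,0],[-0.01,-0.032,0],[-0.01,-0.032,0],[-0.01,-0.032,0]], "yaw": [0,0,0,0]}}

```text
clock: 25.18
eef_pos: [465.7, -343.6, 122.9]
eef_rot: [-3.141, -0.0, 1.573]
wrist_force: [-0.0, -0.4, -1.3]
finger_gap: 52.7
finger_force: 20.0
```

Run:
```python
from h import *
s=shot('scene','scene5.png')
cv2.imwrite('pics/crop5.png',cv2.resize(cv2.imread('pics/scene5.png')[165:345,90:330],(800,600),interpolation=cv2.INTER_CUBIC))
b=[(123,207),(193,196),(209,318),(131,333)]
P=np.array([onz(s,*x,40) for x in b]);print(P.round(),P.mean(0))
```

```text
[[ 382. -427.]
 [ 391. -260.]
 [ 719. -262.]
 [ 712. -422.]] [ 550.74269194 -342.71072875]
```

View pics/crop5.png

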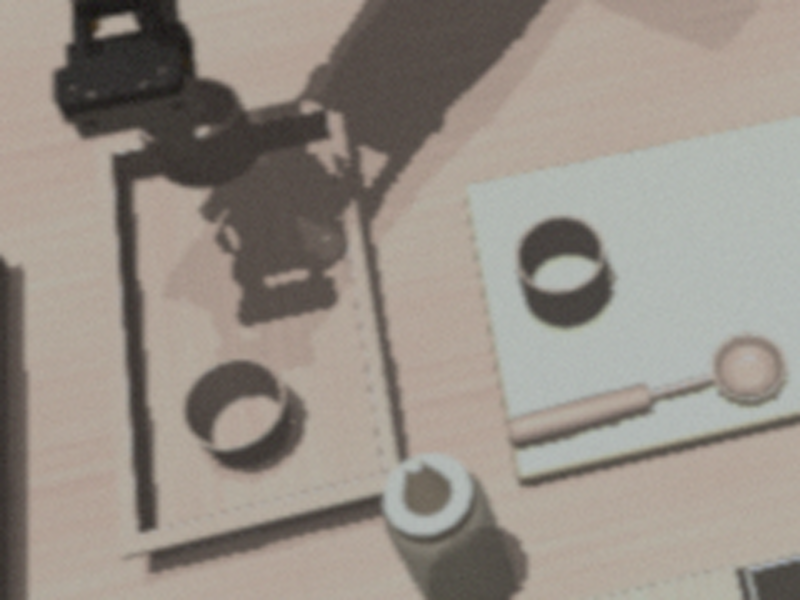

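The ring is held upright over the near half of the pan, well clear of the cup and walls.

Emit:
{"op": "play_rows", "data": {"translation": [[0.004,0,-0.025],[0.004,0,-0.055],[0.004,0,-0.08],[0.004,0,-0.095],[0.004,0,-0.101],[0.004,0,-0.103],[0.004,0,-0.104],[0.004,0,-0.104]], "yaw": [0,0,0,0,0,0,0,0]}}

```text
clock: 26.22
eef_pos: [469.6, -344.7, 19.5]
eef_rot: [3.141, 0.001, 1.572]
wrist_force: [0.3, 0.3, -1.3]
finger_gap: 52.7
finger_force: 20.0
```

Emit:
{"op": "play_rows", "data": {"translation": [[0,0,-0.001],[0,0,-0.002],[0,0,-0.0025],[0,0,-0.0025]], "yaw": [0,0,0,0]}}

```text
clock: 26.72
eef_pos: [469.3, -344.5, 16.6]
eef_rot: [-3.142, -0.0, 1.572]
wrist_force: [-1.3, 1.8, 1.5]
finger_gap: 52.5
finger_force: 20.0
```

Touched the pan floor. Next: press a touch more, release and rise.

Emit:
{"op": "play_rows", "data": {"translation": [[0,0,-0.0004],[0,0,-0.0004]], "yaw": [0,0]}}

```text
clock: 26.98
eef_pos: [469.4, -344.5, 16.5]
eef_rot: [3.142, 0.0, 1.572]
wrist_force: [-3.0, 2.1, 6.2]
finger_gap: 52.6
finger_force: 20.0
```

Emit:
{"op": "play_rows", "data": {"translation": [[0,0,0],[0,0,0],[0,0,0],[0,0,0],[0,0,0.03],[0,0,0.07],[0,0,0.12],[-0.04,0.04,0.16],[-0.08,0.08,0.18],[-0.1,0.12,0.18],[-0.1,0.12,0.18]], "yaw": [0,0,0,0,0,0,0,0,0,0,0], "hand": 0.77}}

```text
clock: 28.35
eef_pos: [368.7, -223.0, 197.0]
eef_rot: [3.14, 0.001, 1.573]
wrist_force: [0.4, -0.5, 0.2]
finger_gap: 72.3
finger_force: 0.0
```

Run:
```python
from h import *
s=shot('scene','scene6.png');t=shot('top','top6.png')
for i in(0,2):
    q,_=hull(s,SB[i],85);print(onz(s,*q,45).round(1))
p,h=hull(s,(438,158,462,188),50);print('handle',onz(s,*p,112))
a=cv2.resize(cv2.imread('pics/scene6.png')[140:340,90:490],(800,400));b=cv2.resize(cv2.imread('pics/top6.png')[190:340,150:510],(480,200))
o=np.zeros((600,800,3),np.uint8);o[:400]=a;o[400:,:480]=b;cv2.imwrite('pics/crop6.png',o)
```

```text
[555.6 113.9]
[ 575.5 -128.8]
handle [532.06221841 336.56962892]
```

View pics/crop6.png

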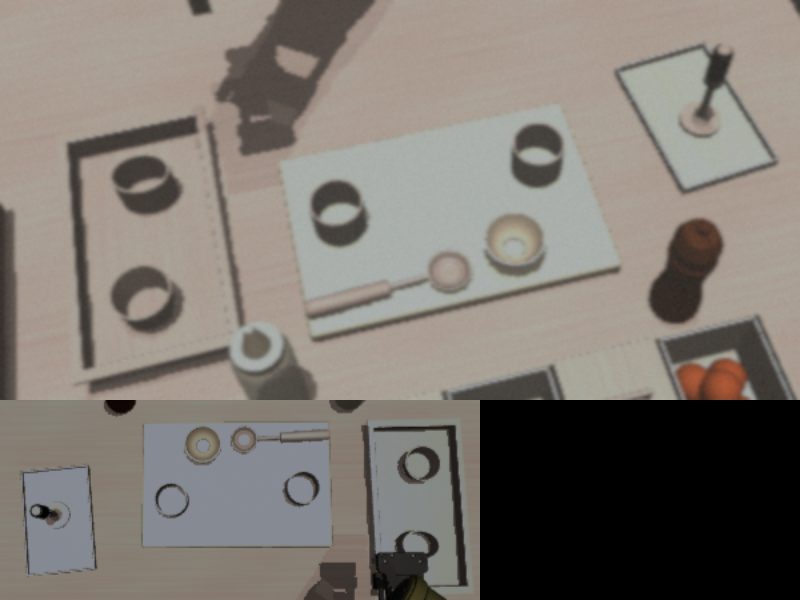

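The bent ring stands upright in the pan's near half. The true rings haven't moved, the pusher is upright in its tray, and the other items look undisturbed.

```bash
python3 -c "
from cell import manip;print(manip.sign_off())"
```

```text
the job is handed in; nothing more can be done
None
```

All three rings were tried left to right: the left and right rings are true and still in place, the bent middle ring stands upright in the pan, the pusher is upright in its tray, and the job was handed in at about 28 s.

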